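Flip the carafe's repair marker to green

TASK

The milk carafe has been mended. On its blue tray, push the red flip marker right over its pivot with a fingertip, until it lies flat on the other side and shows green. Push it gently: do not pinch or force the paddle. Leave the other tray's marker on red, do not move or pick up anything else, and finish with the hand clear.

Things in the scene. Friction and masses are not known exactly. Their poses are not given: they have to be found in the camera images.
- pivot_carafe (a point): middle of the pivot axis of the marker on the carafe's tray, 70 mm above the bench. Axes as the tray's: y along the pivot axis, z up; the paddle starts on the -x side (towards the robot) and flips up and over to +x. Under the paddle on each side is a fixed flat plate, 14 to 70 mm from the axis, 70 mm wide, top 8 mm below the axis
- tray_carafe: fixed blue tray of the carafe, 360 x 180 mm, rim 20 mm high; origin on the bench under pivot_carafe; it reaches from 125 mm to -x to 235 mm to +x of there. The marker's stand is fixed to it: two bearing posts, 22 mm along x, 8 mm along y, 44 mm either y side of the pivot, tops 10 mm above the axis
- flag_carafe (a joint): angle of the carafe tray's marker paddle: 0 = flat on the -x side, red face up; 1.57 = upright; 3.14 = flat on the +x side, green face up (stops at 0 and 3.14). Starts at 0 to 0.2. 70 g; the plate is springy and gives 0.6 mm per N 65 mm from the axis; the hinge is slightly stiff (about 0.05 N m), so the paddle stays at whatever angle it is left
- lip_carafe (a point): outer end of the paddle's lip. The paddle is a plate 70 mm wide (y), 5 mm thick, mid-plane through the pivot axis, flat out to 75 mm from it; then a lip 25 mm long is bent 45 deg to the red side, so at joint 0 it rises outwards and a finger can push in under it. At joint 0 this point is 92.5 mm to -x of the pivot and 17.5 mm above it
- flag_brewer (a joint): the same marker on the brew unit's tray: 0 = red showing, 3.14 = green; starts at 0 to 0.2; to be left alone
- pivot_brewer (a point): middle of the pivot axis of the marker on the brew unit's tray (tray and marker as for pivot_carafe); to be left alone
- carafe: milk carafe, whitish square body with a black lid, 80 x 80 x 135 mm, origin at the centre of its underside; stands loose in its tray about 175 mm to +x of pivot_carafe; not to be moved
- brew_unit: brew unit of a coffee machine, black frame with brass cylinder and white top, 70 x 90 x 99 mm, origin at the centre of its underside; stands loose in the other tray about 175 mm to +x of pivot_brewer; not to be moved
- phone: grey cordless phone lying on the bench, 140 x 46 x 23 mm, origin at the centre of its underside; not to be moved
- pliers: red-handled long-nose pliers lying on the bench, 207 x 66 x 14 mm, jaws to their +x; origin underneath, near the middle; not to be moved

How it is judged:
By the outcome, as a careful person would: the job done as asked, in the order asked, and still so for the second after the job is handed in, with the robot touching nothing.
It also fails if it takes over 42 s, if anything falls off the work surface, if the arm or the gripper's body presses on something with over 40 N, if the wrist force passes 120 N, or if a joint passes its speed limit or range.

ROBOT

A 7-joint arm with a two-finger parallel gripper is mounted at the origin on the work surface. World frame = base frame: x ahead of the robot, y to its left, z up, the work surface at z = 0. Lengths are in mm, angles in rad, forces in N, time in s.
With the tool pointing down it reaches from about 400 to 875 mm from the base axis. Payload 4.4 kg.
Tool frame: the origin (TCP) lies on the centre line of the jaws, within the pads' length; the fingertips stand 25 mm ahead of it and the grasp point (between the pads) lies 6 mm ahead of it; x points along the fingers, y is the direction in which the jaws open and shut, and the axes are right-handed (so a half turn about x gives the same grasp; the last joint's range is limited). The gripper opens to 85 mm and grips with 20 to 120 N. Pads are 22 mm wide; open, the fingers measure 114 mm over their backs; the gripper's body (76 mm by 85 mm) begins 54 mm behind the grasp point. The pads swing forward as they close: fully open they stand 13 mm farther back than shut.
Start: joints at [1.258, 0.628, 0.038, 1.517, -0.027, 0.996, -0.02], TCP at [158.824, -630.312, 231.213] pointing down, gripper open.
Joint ranges: [-3.06, 3.06], [-0.37, 2.12], [-1.25, 1.32], [0.18, 2.47], [-1.1, 4.24], [0.23, 1.98], [-2.94, 2.94]. Speed limits (rad/s): [2.57, 2.57, 3.14, 3.14, 3.14, 3.14, 3.14].

INTERFACE

Orientations are given as [roll, pitch, yaw] about the fixed x, y, z axes, in that order (R = Rz(yaw) Ry(pitch) Rx(roll)).
In Python, from cell import * gives the robot as it stands. The module is installed in compiled form; this text tells all that it offers.
- The arm moves only by the tool jog_arm, never from a script. Its argument "series" is a list of rows, each a list of 3 entries, a list of its own where there are three numbers: the turn, a rotation vector about the tool's x, y, z in degrees, then the shift along the tool's x, y, z in mm, then the gripper's target within -1 to 1 (shut at 1, half-way at 0, fully open at -1). In form: [[[rx, ry, rz], [dx, dy, dz], hand], ...]. A call has 1 to 8 rows; each row shifts and turns the commanded pose from where the row before left it, along the tool's axes as they then stand; what a row does not reach is not made up. A row lasts 1/8 s, in which the tool goes at most 62.5 mm and 10.7 degrees, less where a joint would pass 70% of its speed; a pose out of reach is approached as far as the arm can. A call is refused whole if a number of a shift passes 62.5 or a number of a turn 10.7, either way. A call with a gripper value outside its range is refused whole. The fingers move at their own pace and stop on an object; the grip force is fixed at half the most. Time passes only in rows, so rows that do not move let the fingers close. It gives the time, the measured TCP pose, the force and the opening at its end, in the units of the state.
- read_state(): the state, without advancing time (a new reading comes with each control period).
- get_image(name): name is "scene" or "top"; returns a dict with "img" (420x560x3 uint8, red, green, blue), "range_z" (420x560 float32, mm along the optical axis (not along the pixel's ray), 0 where there is no reading), "fovy" (degrees; the focal length in pixels is half the picture's height over the tangent of half this angle, whatever the lens; pixels are square), "cx", "cy" (the principal point, pixels), "k1" (the pictures are not rectified: a ray, as slopes to the right and down, at radius r is drawn at 1 + k1 r^2 times it, then the intrinsics apply), "cam_to_world" (4x4, takes a point from camera to world coordinates). Camera axes: x right, y up, looking along -z (the intrinsics and any distortion apply to the point x, -y, -z); pixel columns grow to the right and rows downward; lengths in mm; the calibration is good to about 2 mm. A picture is of the moment at which its call begins.
- finish_job(): hands the job in, once; it reports no verdict.
The state is a dict: "clock": time; "qpos": joint angles; "qd": joint speeds; "tau": joint torques, N m; "eef_pos": TCP position; "tool_rot": TCP orientation; "force": force on the tool from outside, world axes, zero at the start; "torque": the same for the moment, N m; "width": finger opening in mm.
Only numpy, scipy, OpenCV 4.12 (cv2) and the standard library are available. Lean on these libraries where they do the work, as an engineer would, in place of code of your own. Each camera call takes 0.05 s, during which the arm holds its last target. There are 200 camera calls.

## Working session

There is one attempt and no reset: what is moved stays moved. The work goes in short steps, Python scripts to look and compute and a tool call to move; the robot and the scene stay as the last step left them, time stands still between calls to the robot, and variables do not carry over. Pictures are saved under pics/ and viewed, about 8 in all and at most 12, crops included, and the job is handed in when it is done.

Besides the shell and the picture viewer there is one more tool, called after "Emit:" as a command line: name --argument value ..., lists and objects as JSON in quotes. jog_arm: Moves the arm, as the interface text tells. Its arguments: {"type":"object","properties":{"series":{"type":"array"}},"required":["series"]}

```bash
mkdir -p pics; cat > h.py <<'E'
from cell import *
import numpy as np, cv2
def cloud(d):
    h,w=d["img"].shape[:2]; f=h/2/np.tan(np.radians(d["fovy"])/2)
    v,u=np.mgrid[0:h,0:w].astype(float)
    xd,yd=(u-d["cx"])/f,(v-d["cy"])/f; x,y=xd.copy(),yd.copy()
    for _ in range(15):
        s=1+d["k1"]*(x*x+y*y); x,y=xd/s,yd/s
    z=d["range_z"].astype(float)
    P=np.stack([x*z,-y*z,-z,np.ones_like(z)],-1)@np.array(d["cam_to_world"]).T
    P=P[...,:3]; P[z==0]=np.nan
    return P
def save(d,n): cv2.imwrite("pics/"+n,d["img"][...,::-1])
E
python3 - <<'E'
from h import *
for n in("scene","top"):
    d=get_image(n); save(d,n+"1.png"); np.savez(n+"1.npz",P=cloud(d),img=d["img"])
    print(n,np.array(d["cam_to_world"]).round(2).tolist(),d["fovy"],d["k1"],(d["range_z"]==0).mean())
s=read_state(); print(s)
E
```

```text
scene [[-0.28, -0.69, 0.67, 1475.76], [0.96, -0.19, 0.21, 306.52], [-0.02, 0.7, 0.71, 1003.98], [0.0, 0.0, 0.0, 1.0]] 45.46590030387348 -0.09598916896121175 0.004136904761904762
top [[0.02, 1.0, -0.08, 464.74], [-1.0, 0.02, -0.01, 15.44], [-0.0, 0.08, 1.0, 1707.64], [0.0, 0.0, 0.0, 1.0]] 45.71345096083103 -0.17637357026034628 0.003869047619047619
{'clock': 0.1, 'qpos': array([ 1.25818637,  0.62926146,  0.03844561,  1.51826728, -0.02702111,
        0.99629584, -0.02002237]), 'qd': array([-1.22033639e-03, -3.39608140e-03,  2.05466315e-03, -3.60388953e-03,
       -2.42543407e-04, -1.35273048e-03, -4.40124342e-05]), 'tau': array([ 3.87175212e-03, -5.64525568e+01,  1.23059101e+00, -1.93970311e+01,
        1.13092331e-02,  5.39402885e-03, -1.98862682e-05]), 'eef_pos': array([ 158.70111448, -629.75130242,  230.37621073]), 'tool_rot': array([-1.57048657,  1.56908208,  1.81788151]), 'force': array([-0.39494768, -0.31488356,  0.00700112]), 'torque': array([ 0.01067901, -0.03423022, -0.03543412]), 'width': 85.51256720629746}
```

View pics/scene1.png

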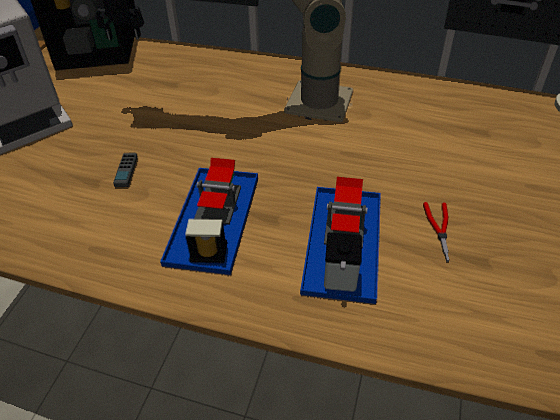

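View pics/top1.png

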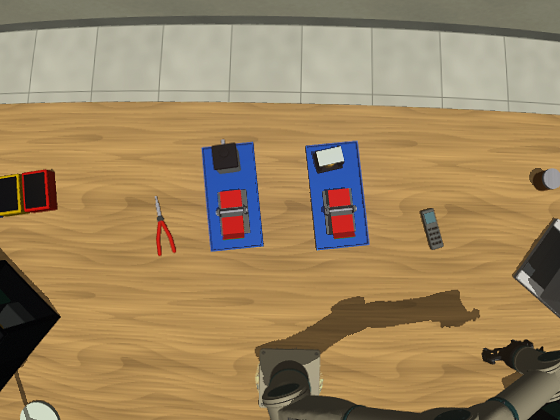

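The scene view shows the carafe tray on the right (pivot about (347,208)), and the top view shows it on the left (pivot about (232,211)). The phone, pliers and brewer tray are well apart from it. Next I measure the tray frame.

```bash
python3 - <<'E'
from h import *
for n,box in(("top",(195,270,135,260)),("scene",(295,390,170,310))):
    D=np.load(n+"1.npz");P,img=D["P"],D["img"].astype(int)
    m=np.zeros(img.shape[:2],bool);m[box[2]:box[3],box[0]:box[1]]=1
    R,G,B=img[...,0],img[...,1],img[...,2]
    bl=m&(B>90)&(R<60)&np.isfinite(P[...,0])
    q=P[bl]; r=cv2.minAreaRect(q[:,:2].astype(np.float32)); print(n,"tray",r,np.percentile(q[:,2],[2,50,98]).round(1))
    red=(m&(R>120)&(G<60)&(B<60)).astype(np.uint8)
    k,l,st,c=cv2.connectedComponentsWithStats(red)
    for i in range(1,k):
        if st[i,4]<40: continue
        q=P[l==i]; print(" red",st[i],q.mean(0).round(1),cv2.minAreaRect(q[:,:2].astype(np.float32)))
        o=q[np.argsort(q[:,0])]; print("  x->z",[(o[j:j+max(1,len(o)//8)].mean(0)).round(0).tolist() for j in range(0,len(o),max(1,len(o)//8))])
    q=P[m]; hi=q[(q[:,2]>72)&(q[:,2]<90)]; 
    gr=m&(abs(R-G)<25)&(abs(G-B)<25)&(R>90)&(P[...,2]>60)&(P[...,2]<95)
    print(" grey",gr.sum(),P[gr].mean(0).round(1))
E
```

```text
top tray ((616.3914794921875, 209.24118041992188), (358.59466552734375, 179.02029418945312), 7.161143779754639) [-2.5  6.4 24.4]
 red [220 190  22  18 349] [nan nan nan] ((603.8616333007812, 207.8340606689453), (56.12578582763672, 68.4543685913086), 7.331424713134766)
  x->z [[579.0, 214.0, 63.0], [586.0, 205.0, 61.0], [593.0, 205.0, 64.0], [600.0, 206.0, 62.0], [607.0, 209.0, 61.0], [613.0, 209.0, 62.0], [620.0, 208.0, 63.0], [628.0, 206.0, 63.0], [nan, nan, nan]]
 red [222 216  22  24 460] [nan nan nan] ((508.54840087890625, 196.41334533691406), (72.26573181152344, 69.31289672851562), 6.898327827453613)
  x->z [[477.0, 198.0, 95.0], [486.0, 191.0, 85.0], [495.0, 197.0, 80.0], [504.0, 197.0, 80.0], [513.0, 196.0, 79.0], [522.0, 198.0, 77.0], [531.0, 200.0, 78.0], [540.0, 193.0, 76.0], [nan, nan, nan]]
 grey 108 [559.4 199.8  75.9]
scene tray ((618.8750610351562, 208.8751220703125), (365.3310546875, 179.69520568847656), 7.184985637664795) [ 1.4  5.8 22.7]
 red [334 177  29  27 663] [nan nan nan] ((459.6817932128906, 188.94790649414062), (177.25303649902344, 68.87091064453125), 9.282272338867188)
  x->z [[476.0, 199.0, 91.0], [485.0, 195.0, 89.0], [491.0, 190.0, 84.0], [499.0, 194.0, 80.0], [510.0, 194.0, 79.0], [521.0, 198.0, 78.0], [531.0, 199.0, 76.0], [542.0, 195.0, 75.0], [nan, nan, nan]]
 red [331 214  29  18 442] [nan nan nan] ((610.1228637695312, 212.36578369140625), (55.12910079956055, 72.6430435180664), 18.950437545776367)
  x->z [[582.0, 215.0, 62.0], [590.0, 206.0, 63.0], [597.0, 205.0, 62.0], [604.0, 207.0, 62.0], [611.0, 207.0, 63.0], [618.0, 209.0, 63.0], [624.0, 209.0, 62.0], [nan, nan, nan], [nan, nan, nan]]
 grey 77 [566.3 202.   74.8]
```

```bash
cat >> h.py <<'E'
from scipy.spatial.transform import Rotation as Ro
PV=np.array([562.5,202.3,70.]); YAW=np.radians(7.2)
T=np.array([[np.cos(YAW),-np.sin(YAW),0],[np.sin(YAW),np.cos(YAW),0],[0,0,1]])
SGN=-1
def Rg(phi):  # tool pointing +x tray, phi deg below horizontal
    p=np.radians(phi); x=T@[np.cos(p),0,-np.sin(p)]; y=SGN*T[:,1]
    return Ro.from_matrix(np.stack([x,y,np.cross(x,y)],1))
def cur(): 
    s=read_state(); return s,np.array(s["eef_pos"]),Ro.from_euler("xyz",s["tool_rot"])
def tip():
    s,p,R=cur(); t=p+25*R.as_matrix()[:,0]; return T.T@(t-PV)
def plan(way,p=None,R=None):
    """way: list of (tip_x,tip_y,tip_z rel pivot in tray axes, phi, nrows)"""
    s,p0,R0=cur(); p=p0 if p is None else p; R=R0 if R is None else R
    for x,y,z,phi,n in way:
        Rt=Rg(phi); pt=PV+T@np.array([x,y,z])-25*Rt.as_matrix()[:,0]
        dr=(R.inv()*Rt).as_rotvec(); dp=(pt-p)/n
        for i in range(n):
            Rn=R*Ro.from_rotvec(dr/n)
            print(np.degrees(dr/n).round(1).tolist(), R.inv().apply(dp).round(1).tolist())
            R=Rn; p=p+dp
E
python3 - <<'E'
from h import *
s,p,R=cur(); print(R.as_matrix().round(3)); 
for sg in(1,-1):
    import h; h.SGN=sg; print(sg,np.degrees((R.inv()*Rg(90)).as_rotvec()),np.degrees((R.inv()*Rg(45)).as_rotvec()))
E
```

```text
[[-0.     0.244 -0.97 ]
 [ 0.002 -0.97  -0.244]
 [-1.    -0.002  0.   ]]
1 [-1.73060748e+02 -1.48331246e-01  9.03943845e-03] [-160.36096949   -4.16480395   66.43350185]
-1 [6.93918902e+00 5.97811256e-03 9.80968997e-02] [ 6.5401181  44.94979221  2.81796183]
```

Emit:
jog_arm --series '[[[0, 0, 0], [0, -11, -24], 1], [[0, 0, 0], [0, -22, -47], 1], [[0, 0, 0], [0, -22, -47], 1], [[0, 0, 0], [0, -22, -47], 1], [[0, 0, 0], [0, -22, -47], 1], [[0, 0, 0], [0, -22, -47], 1], [[0, 0, 0], [0, -22, -47], 1], [[0, 0, 0], [0, -30, -35], 1]]'

```text
clock: 1.1
eef_pos: [449.1, -377.7, 230.8]
tool_rot: [-2.687, 1.57, 0.702]
force: [-0.1, 0.9, 0.1]
width: 0.1
```

Emit:
jog_arm --series '[[[0, 0, 0], [0, -47, -19], 1], [[0, 0, 0], [0, -47, -19], 1], [[0, 0, 0], [0, -47, -19], 1], [[0, 0, 0], [0, -47, -19], 1], [[0, 0, 0], [0, -47, -19], 1], [[0, 0, 0], [0, -47, -10], 1], [[0, 0, 0], [0, -48, -2], 1], [[0, 0, 0], [0, -48, -2], 1]]'

```text
clock: 2.1
eef_pos: [460.0, 15.5, 231.0]
tool_rot: [-0.333, 1.57, 3.055]
force: [0.1, 0.3, 0.3]
width: -0.4
```

Emit:
jog_arm --series '[[[2, 0, 0], [0, -48, 0], 1], [[2, 0, 0], [0, -48, 0], 1], [[2, 0, 0], [0, -48, 0], 1], [[1, 0, 0], [0, -30, 0], 1], [[0, 0, 0], [0, 0, 0], 1]]'

```text
clock: 2.72
eef_pos: [425.3, 187.0, 231.0]
tool_rot: [-1.235, 1.57, 2.037]
force: [1.9, -0.3, -0.3]
width: 0.3
```

```bash
python3 - <<'E'
from h import *
s,p,R=cur(); print(s["clock"],p,s["qpos"].round(2),s["width"],s["force"].round(1),tip().round(1))
# swing to tilt 45 at pre-pose: clear of lip
plan([(-125,0,60,70,4),(-125,0,25,45,5)])
E
```

```text
2.725 [425.2902473  186.96184297 231.009084  ] [-0.47  0.37 -0.01  2.01  0.    0.76 -1.92] 0.2856490699179708 [ 1.9 -0.3 -0.3] [-138.1    2.   136. ]
[0.1, 5.0, 0.0] [19.4, 0.5, -1.1]
[0.1, 5.0, 0.0] [19.4, 0.5, 0.6]
[0.1, 5.0, 0.0] [19.3, 0.5, 2.3]
[0.1, 5.0, 0.0] [19.0, 0.5, 3.9]
[-0.0, 5.0, -0.0] [7.0, -0.0, 4.5]
[-0.0, 5.0, -0.0] [6.6, -0.0, 5.1]
[-0.0, 5.0, -0.0] [6.2, -0.0, 5.7]
[-0.0, 5.0, -0.0] [5.6, -0.0, 6.2]
[-0.0, 5.0, -0.0] [5.1, -0.0, 6.6]
```

Emit:
jog_arm --series '[[[0, 5, 0], [19, 0.5, -1], 1], [[0, 5, 0], [19, 0.5, 1], 1], [[0, 5, 0], [19, 0.5, 2], 1], [[0, 5, 0], [19, 0.5, 4], 1], [[0, 5, 0], [7, 0, 4.5], 1], [[0, 0, 0], [0, 0, 0], 1]]'

```text
clock: 3.48
eef_pos: [434.1, 180.6, 180.9]
tool_rot: [3.074, 1.24, 0.059]
force: [-0.4, -0.4, 1.2]
width: -0.0
```

```bash
python3 - <<'E'
from h import *
s,p,R=cur(); print(s["clock"],p,s["qpos"].round(2),s["force"].round(1),tip().round(1)); print(R.as_matrix().round(3))
plan([(-125,0,25,45,4),(-125,0,-5,45,2)])
E
```

```text
3.475 [434.11417938 180.62274966 180.8747375 ] [-0.54  0.37 -0.05  2.33  0.88  0.23 -2.87] [-0.4 -0.4  1.2] [-122.    -6.    87.2]
[[ 0.324  0.122 -0.938]
 [ 0.019 -0.992 -0.123]
 [-0.946  0.022 -0.324]]
[0.1, 6.5, -0.3] [15.1, -1.7, 8.5]
[0.1, 6.5, -0.3] [14.0, -1.6, 10.2]
[0.1, 6.5, -0.3] [12.8, -1.5, 11.7]
[0.1, 6.5, -0.3] [11.4, -1.4, 13.1]
[-0.0, 0.0, 0.0] [10.6, -0.0, 10.6]
[-0.0, 0.0, 0.0] [10.6, -0.0, 10.6]
```

Joint 6 stops at 0.23, so this wrist branch can't tilt further. I'll go back upright, turn the hand half a turn and tilt through the other wrist branch.

Emit:
jog_arm --series '[[[0, -5, 0], [-15, 0, 0], 1], [[0, -5, 0], [-15, 0, 0], 1], [[0, -5, 0], [-10, 0, 0], 1], [[0, -4, 0], [-8, 0, 0], 1], [[-10.6, 0, 0], [0, 0, 0], 1], [[-10.6, 0, 0], [0, 0, 0], 1], [[-10.6, 0, 0], [0, 0, 0], 1], [[-10.6, 0, 0], [0, 0, 0], 1]]'

```text
clock: 4.47
eef_pos: [424.2, 180.7, 225.4]
tool_rot: [1.071, 1.55, -1.204]
force: [-0.6, 0.6, -0.6]
width: -0.1
```

Emit:
jog_arm --series '[[[-10.6, 0, 0], [0, 0, 0], 1], [[-10.6, 0, 0], [0, 0, 0], 1], [[-10.6, 0, 0], [0, 0, 0], 1], [[-10.6, 0, 0], [0, 0, 0], 1], [[-10.6, 0, 0], [0, 0, 0], 1], [[-10.6, 0, 0], [0, 0, 0], 1], [[-10.6, 0, 0], [0, 0, 0], 1], [[-10.6, 0, 0], [0, 0, 0], 1]]'

```text
clock: 5.48
eef_pos: [423.7, 180.2, 225.3]
tool_rot: [-0.495, 1.549, -1.289]
force: [-0.3, -1.0, 0.6]
width: 0.1
```

Emit:
jog_arm --series '[[[-10.6, 0, 0], [0, 0, 0], 1], [[-10.6, 0, 0], [0, 0, 0], 1], [[-10.6, 0, 0], [0, 0, 0], 1], [[-10.6, 0, 0], [0, 0, 0], 1], [[-10.6, 0, 0], [0, 0, 0], 1], [[0, 0, 0], [0, 0, 0], 1]]'

```text
clock: 6.22
eef_pos: [424.0, 180.3, 225.3]
tool_rot: [-1.368, 1.548, -1.245]
force: [-0.2, 0.3, -0.2]
width: 0.1
```

```bash
sed -i 's/^SGN=-1/SGN=1/' h.py; python3 - <<'E'
from h import *
s,p,R=cur(); print(s["clock"],p,s["qpos"].round(2),s["force"].round(1),tip().round(1)); print(R.as_matrix().round(3)); print(np.degrees((R.inv()*Rg(90)).as_rotvec()))
E
```

```text
6.225 [424.02383719 180.29836127 225.27413287] [ 0.31  0.64 -1.22  2.01  0.73  1.03  0.42] [-0.2  0.3 -0.2] [-140.    -5.   130.3]
[[ 0.007 -0.122  0.992]
 [-0.021  0.992  0.122]
 [-1.    -0.022  0.005]]
[-0.1688864   0.257018    1.26016153]
```

Emit:
jog_arm --series '[[[0, -5, 0], [5, 0, 0], 1], [[0, -5, 0], [5, 0, 0], 1], [[0, -5, 0], [5, 0, 0], 1], [[0, -5, 0], [5, 0, 0], 1], [[0, -5, 0], [5, 0, 0], 1], [[0, -5, 0], [5, 0, 0], 1], [[0, 0, 0], [0, 0, 0], 1]]'

```text
clock: 7.1
eef_pos: [432.8, 182.6, 197.1]
tool_rot: [-0.046, 1.044, 0.084]
force: [-0.5, 0.2, 0.1]
width: -0.3
```

```bash
python3 - <<'E'
from h import *
s,p,R=cur(); print(s["clock"],p,s["qpos"].round(2),s["force"].round(1),tip().round(1)); print(R.as_matrix().round(3)); print(np.degrees((R.inv()*Rg(60)).as_rotvec()))
E
```

```text
7.1 [432.77502434 182.55466121 197.12542591] [ 0.11  0.53 -1.1   2.47  1.65  0.82 -0.61] [-0.5  0.2  0.1] [-118.6   -3.9  105.5]
[[ 0.501 -0.123  0.857]
 [ 0.042  0.992  0.118]
 [-0.864 -0.023  0.502]]
[0.5596141  0.15547471 1.20668264]
```

```bash
python3 - <<'E'
from h import *
plan([(-118,0,55,52,3),(-115,0,25,45,3)])
E
```

```text
[0.2, -2.6, 0.4] [14.7, 1.5, -9.4]
[0.2, -2.6, 0.4] [14.3, 1.4, -10.1]
[0.2, -2.6, 0.4] [13.8, 1.2, -10.7]
[0.0, -2.3, 0.0] [8.6, -0.0, -6.4]
[0.0, -2.3, 0.0] [8.3, -0.0, -6.7]
[0.0, -2.3, 0.0] [8.0, -0.0, -7.1]
```

Emit:
jog_arm --series '[[[0.2, -2.6, 0.4], [14.5, 1.5, -9.5], 1], [[0.2, -2.6, 0.4], [14.5, 1.5, -10], 1], [[0.2, -2.6, 0.4], [14, 1, -10.5], 1], [[0, -2.3, 0], [8.5, 0, -6.5], 1], [[0, -2.3, 0], [8.5, 0, -6.5], 1], [[0, -2.3, 0], [8, 0, -7], 1], [[0, 0, 0], [0, 0, 0], 1]]'

```text
clock: 7.98
eef_pos: [493.4, 229.7, 138.4]
tool_rot: [-0.053, 0.857, 0.065]
force: [-0.4, -0.7, 0.3]
width: -0.2
```

```bash
python3 - <<'E'
from h import *
s,p,R=cur(); print(s["clock"],p,s["qpos"].round(2),s["force"].round(1),tip().round(1)); print(np.degrees((R.inv()*Rg(45)).as_rotvec()))
plan([(-105,0,-8,45,4)])
d=get_image("scene"); cv2.imwrite("pics/s2.png",cv2.resize(d["img"][100:310,260:460,::-1],None,fx=2.8,fy=2.8))
E
```

```text
7.975 [493.35126622 229.73718438 138.42556731] [-0.02  0.99 -1.24  2.47  1.93  1.46 -0.85] [-0.4 -0.7  0.3] [-48.8  34.9  49.5]
[ 0.48669623 -4.16222366  2.26396345]
[0.1, -1.0, 0.6] [2.1, -8.8, -20.5]
[0.1, -1.0, 0.6] [1.6, -8.8, -20.6]
[0.1, -1.0, 0.6] [1.1, -8.9, -20.6]
[0.1, -1.0, 0.6] [0.7, -8.9, -20.6]
```

View pics/s2.png

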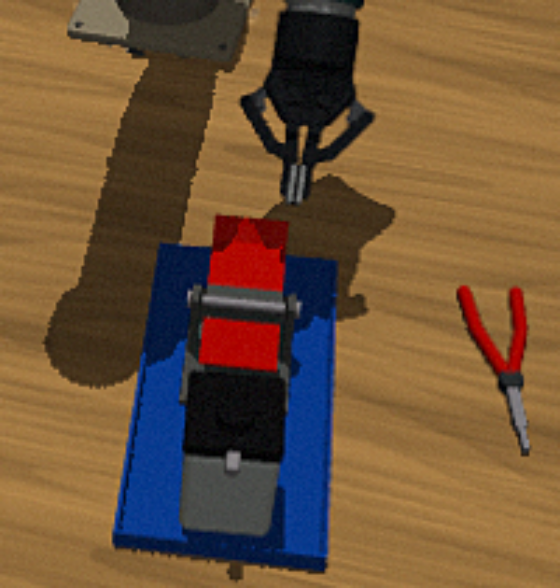

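The controller could not reach that pose because the wrist came too close to the shoulder (joint 4 at its limit), so the tip drifted to about +35 mm in y. In the picture the hand is over the bench side of the paddle with nothing touched. I'll fit a quick kinematic model from my logged poses to find a tilt that is reachable.

```bash
cat > kin.py <<'E'
import numpy as np
from scipy.optimize import least_squares
from scipy.spatial.transform import Rotation as Ro
D=[([1.25818637,.62926146,.03844561,1.51826728,-.02702111,.99629584,-.02002237],[158.70,-629.75,230.38],[-1.5705,1.5691,1.8179]),
([-.47,.37,-.01,2.01,0,.76,-1.92],[425.3,187,231],[-1.235,1.57,2.037]),
([-.54,.37,-.05,2.33,.88,.23,-2.87],[434.1,180.6,180.9],[3.074,1.24,.059]),
([.31,.64,-1.22,2.01,.73,1.03,.42],[424,180.3,225.3],[-1.368,1.548,-1.245]),
([.11,.53,-1.1,2.47,1.65,.82,-.61],[432.8,182.6,197.1],[-.046,1.044,.084]),
([-.02,.99,-1.24,2.47,1.93,1.46,-.85],[493.35,229.74,138.43],[-.053,.857,.065])]
def fk(q,P,sg):
    h,a1,L1,a3,L2,a4,a6,L3,a2=P
    rz=lambda t:Ro.from_rotvec([0,0,t]); ry=lambda t:Ro.from_rotvec([0,t,0])
    R=rz(-q[0]); p=np.array([0,0,h])+R.apply([a1,a2,0])
    R=R*ry(q[1])*rz(sg[0]*q[2]); p=p+R.apply([a3,0,L1])
    R=R*ry(q[3])*rz(sg[1]*q[4]); p=p+R.apply([a4,0,L2])
    R=R*ry(q[5]); p=p+R.apply([a6,0,L3]); R=R*rz(sg[2]*q[6])
    return p,R
def fit():
    best=None
    for sg in [(a,b,c) for a in(1,-1) for b in(1,-1) for c in(1,-1)]:
        f=lambda P:np.concatenate([(fk(q,P,sg)[0]-p) for q,p,_ in D]+[0.02*(P-P0)])
        P0=np.array([340,0,400,0,400,0,0,280,0.]); r=least_squares(f,P0)
        A=[Ro.from_euler("xyz",e) for _,_,e in D]; B=[fk(q,P0,sg)[1] for q,_,_ in D]
        M=[(b.inv()*a) for a,b in zip(A,B)]; o=max(np.degrees((M[0].inv()*m).magnitude()) for m in M)
        if best is None or o<best[0]: best=(o,r.x,sg,M[0],r.fun[:18])
    return best
if __name__=="__main__":
    b=fit(); print(b[0],b[1].round(0),b[2],b[3].as_matrix().round(2),b[4].round(0))
E
python3 kin.py
```

```text
0.5150353730820803 [308. -12. 585.  13. 386.   9.   7. 335. -24.] (-1, -1, -1) [[-0. -1. -0.]
 [-0.  0. -1.]
 [ 1. -0. -0.]] [ 6. -5. -9. -1.  7. -2.  1. -1.  0. -6.  1.  4. -4. -6.  6.  1. -2.  1.]
```

```bash
sed -i 's/a6,L3,a2=P/a6,L3,a2,b3,b4,b6=P/; s/\[a3,0,L1\]/[a3,b3,L1]/; s/\[a4,0,L2\]/[a4,b4,L2]/; s/\[a6,0,L3\]/[a6,b6,L3]/; s/280,0\.\])/280,0,0,0,0.])/; s/0\.02\*/0.01*/' kin.py; python3 kin.py
```

```text
0.5150353730820803 [329.  -5. 569.  -2. 389.   2.   4. 347. -12. -13.  -2.  -2.] (-1, -1, -1) [[-0. -1. -0.]
 [-0.  0. -1.]
 [ 1. -0. -0.]] [-1. -0. -0. -2.  1. -1.  1.  1.  0.  1.  2. -0. -1. -2.  1. -0. -0.  0.]
```

```bash
cat > ik.py <<'E'
from kin import *
import h
b=fit(); P,sg,M=b[1],b[2],b[3]
lo=np.array([-3.06,-.37,-1.25,.18,-1.1,.23,-2.94])+.03; hi=np.array([3.06,2.12,1.32,2.47,4.24,1.98,2.94])-.03
def ik(x,y,z,phi,s,q0):
    h.SGN=s; Rt=h.Rg(phi); pt=h.PV+h.T@np.array([x,y,z])-25*Rt.as_matrix()[:,0]
    def f(q):
        p,R=fk(q,P,sg); return np.concatenate([(p-pt)/10,20*((R*M).inv()*Rt).as_rotvec(),.01*(q-q0)])
    r=least_squares(f,np.clip(q0,lo+.01,hi-.01),bounds=(lo,hi)); return r.x,np.linalg.norm(r.fun[:6])
if __name__=="__main__":
    rng=np.random.default_rng(0)
    for s in(1,-1):
      for tgt in[(-105,0,-8,45),(-105,0,-8,55),(-105,0,-8,60),(-105,0,-8,65),(-105,0,-8,70),(-130,0,40,60)]:
        sol=[]
        for _ in range(25):
            q,e=ik(*tgt,s,rng.uniform(lo,hi)); 
            if e<.1: sol.append(q.round(1).tolist())
        u=sorted(set(map(tuple,sol)),key=lambda t:abs(t[2])); print(s,tgt,len(sol)); [print("   ",t) for t in u[:4]]
E
python3 ik.py
```

```text
1 (-105, 0, -8, 45) 0
1 (-105, 0, -8, 55) 0
1 (-105, 0, -8, 60) 0
1 (-105, 0, -8, 65) 0
1 (-105, 0, -8, 70) 11
    (-0.5, 0.6, -0.1, 2.4, 2.4, 0.3, -1.3)
    (-0.4, 0.6, -0.2, 2.4, 2.3, 0.3, -1.1)
    (-0.2, 0.6, -0.4, 2.4, 2.0, 0.4, -0.8)
    (-0.3, 0.6, -0.4, 2.4, 2.0, 0.4, -0.9)
1 (-130, 0, 40, 60) 0
-1 (-105, 0, -8, 45) 0
-1 (-105, 0, -8, 55) 0
-1 (-105, 0, -8, 60) 0
-1 (-105, 0, -8, 65) 0
-1 (-105, 0, -8, 70) 8
    (-0.5, 0.6, -0.1, 2.4, 2.4, 0.3, 1.9)
    (-0.5, 0.6, -0.1, 2.4, 2.3, 0.3, 2.0)
    (-0.4, 0.6, -0.2, 2.4, 2.2, 0.3, 2.1)
    (-0.3, 0.6, -0.3, 2.4, 2.1, 0.4, 2.2)
-1 (-130, 0, 40, 60) 0
```

```bash
cat > t.py <<'E'
from ik import *
q0=np.array([.11,.53,-1.1,2.47,1.65,.82,-.61])
for phi in(68,72,76,80):
    q=q0
    for t in[(-118,0,100),(-118,0,51),(-97,0,-5),(-80,0,30),(-50,0,60),(0,0,70),(50,0,50),(60,0,5)]:
        q,e=ik(*t,phi,1,q); print(phi,t,q.round(2),round(e,2))
E
python3 t.py
```

```text
68 (-118, 0, 100) [ 0.22  0.56 -1.16  2.35  1.4   0.75 -0.28] 0.0
68 (-118, 0, 51) [ 0.15  0.69 -1.11  2.41  1.61  0.82 -0.49] 0.0
68 (-97, 0, -5) [ 0.11  0.85 -1.05  2.4   1.79  0.91 -0.61] 0.0
68 (-80, 0, 30) [ 0.16  0.77 -1.08  2.34  1.65  0.85 -0.44] 0.0
68 (-50, 0, 60) [ 0.21  0.74 -1.11  2.24  1.51  0.83 -0.25] 0.0
68 (0, 0, 70) [ 0.23  0.77 -1.11  2.11  1.44  0.85 -0.08] 0.0
68 (50, 0, 50) [ 0.21  0.84 -1.07  2.01  1.45  0.86 -0.  ] 0.0
68 (60, 0, 5) [ 0.18  0.92 -1.02  2.01  1.57  0.85 -0.08] 0.0
72 (-118, 0, 100) [ 0.27  0.6  -1.22  2.28  1.26  0.81 -0.12] 0.0
72 (-118, 0, 51) [ 0.2   0.71 -1.15  2.34  1.46  0.82 -0.32] 0.0
72 (-97, 0, -5) [ 0.15  0.86 -1.08  2.34  1.65  0.88 -0.44] 0.0
72 (-80, 0, 30) [ 0.2   0.79 -1.13  2.27  1.51  0.86 -0.28] 0.0
72 (-50, 0, 60) [ 0.25  0.77 -1.17  2.17  1.38  0.88 -0.1 ] 0.0
72 (0, 0, 70) [ 0.26  0.81 -1.17  2.04  1.32  0.92  0.05] 0.0
72 (50, 0, 50) [ 0.24  0.88 -1.13  1.94  1.34  0.93  0.13] 0.0
72 (60, 0, 5) [ 0.21  0.95 -1.07  1.94  1.44  0.91  0.06] 0.0
76 (-118, 0, 100) [ 0.29  0.62 -1.22  2.22  1.13  0.83  0.02] 0.0
76 (-118, 0, 5
[... 239 characters left out ...]
0.0
76 (0, 0, 70) [ 0.26  0.82 -1.16  1.98  1.2   0.94  0.18] 0.0
76 (50, 0, 50) [ 0.23  0.89 -1.13  1.86  1.22  0.97  0.25] 0.0
76 (60, 0, 5) [ 0.21  0.96 -1.07  1.87  1.31  0.93  0.2 ] 0.0
80 (-118, 0, 100) [ 0.3   0.65 -1.22  2.16  1.02  0.87  0.15] 0.0
80 (-118, 0, 51) [ 0.23  0.72 -1.13  2.21  1.18  0.82  0.01] 0.0
80 (-97, 0, -5) [ 0.17  0.83 -1.04  2.2   1.35  0.8  -0.11] 0.0
80 (-80, 0, 30) [ 0.22  0.8  -1.1   2.14  1.22  0.85  0.04] 0.0
80 (-50, 0, 60) [ 0.25  0.79 -1.15  2.04  1.13  0.92  0.17] 0.0
80 (0, 0, 70) [ 0.25  0.83 -1.15  1.91  1.09  0.98  0.29] 0.0
80 (50, 0, 50) [ 0.22  0.91 -1.12  1.79  1.12  1.01  0.36] 0.0
80 (60, 0, 5) [ 0.2   0.97 -1.07  1.79  1.19  0.97  0.32] 0.0
```

Phi = 68° below horizontal is reachable all along the path. I'll retreat up and go back above the approach line at that tilt.

```bash
python3 - <<'E'
from h import *
plan([(-60,33,100,58,4),(-118,0,100,68,4)])
E
```

```text
[0.0, 2.2, 0.6] [-11.1, -1.2, 6.9]
[0.0, 2.2, 0.6] [-11.4, -1.1, 6.5]
[0.0, 2.2, 0.6] [-11.6, -1.0, 6.0]
[0.0, 2.2, 0.6] [-11.9, -0.9, 5.6]
[-0.0, 2.5, 0.0] [-7.6, -8.3, -11.2]
[-0.0, 2.5, 0.0] [-7.1, -8.3, -11.5]
[-0.0, 2.5, 0.0] [-6.6, -8.3, -11.8]
[-0.0, 2.5, 0.0] [-6.1, -8.3, -12.1]
```

Emit:
jog_arm --series '[[[0, 2.2, 0.6], [-11, -1, 7], 1], [[0, 2.2, 0.6], [-11.5, -1, 6.5], 1], [[0, 2.2, 0.6], [-11.5, -1, 6], 1], [[0, 2.2, 0.6], [-12, -1, 5.5], 1], [[0, 2.5, 0], [-7.5, -8, -11], 1], [[0, 2.5, 0], [-7, -8, -11.5], 1], [[0, 2.5, 0], [-6.5, -8, -12], 1], [[0, 2.5, 0], [-6, -8, -12], 1]]'

```text
clock: 9.02
eef_pos: [436.3, 187.5, 194.5]
tool_rot: [0.009, 1.181, 0.138]
force: [0.5, -0.5, 1.0]
width: 0.2
```

```bash
python3 - <<'E'
from h import *
s,p,R=cur(); print(s["clock"],s["qpos"].round(2),s["force"].round(1),tip().round(1),np.degrees((R.inv()*Rg(68)).as_rotvec()).round(1))
plan([(-122,0,51,68,4),(-106,0,10,68,4)])
E
```

```text
9.025 [ 0.26  0.6  -1.23  2.35  1.4   0.81 -0.29] [ 0.5 -0.5  1. ] [-117.5    1.2  101.4] [ 0.1  0.3 -0.3]
[0.0, 0.1, -0.1] [11.2, -0.3, -5.8]
[0.0, 0.1, -0.1] [11.2, -0.3, -5.8]
[0.0, 0.1, -0.1] [11.2, -0.3, -5.7]
[0.0, 0.1, -0.1] [11.2, -0.3, -5.7]
[-0.0, 0.0, -0.0] [11.0, -0.0, -0.1]
[-0.0, 0.0, -0.0] [11.0, -0.0, -0.1]
[-0.0, 0.0, -0.0] [11.0, -0.0, -0.1]
[-0.0, 0.0, -0.0] [11.0, -0.0, -0.1]
```

Emit:
jog_arm --series '[[[0, 0, 0], [11, -0.3, -5.8], 1], [[0, 0, 0], [11, -0.3, -5.8], 1], [[0, 0, 0], [11, -0.3, -5.7], 1], [[0, 0, 0], [11, -0.3, -5.7], 1], [[0, 0, 0], [11, 0, 0], 1], [[0, 0, 0], [11, 0, 0], 1], [[0, 0, 0], [11, 0, 0], 1], [[0, 0, 0], [11, 0, 0], 1]]'

```text
clock: 10.02
eef_pos: [449.9, 189.2, 103.0]
tool_rot: [0.01, 1.18, 0.139]
force: [-0.5, 0.9, -0.9]
width: 0.1
```

```bash
python3 - <<'E'
from h import *
s,p,R=cur(); print(s["clock"],s["qpos"].round(2),s["force"].round(1),tip().round(1),np.degrees((R.inv()*Rg(68)).as_rotvec()).round(1))
d=get_image("scene"); cv2.imwrite("pics/s3.png",cv2.resize(d["img"][120:260,280:440,::-1],None,fx=4,fy=4))
plan([(-98,0,-6,68,3)])
E
```

```text
10.025 [ 0.13  0.83 -1.1   2.4   1.75  0.92 -0.58] [-0.5  0.9 -0.9] [-103.8    1.3    9.9] [ 0.1  0.4 -0.3]
[0.0, 0.1, -0.1] [5.3, -0.3, 0.0]
[0.0, 0.1, -0.1] [5.3, -0.3, 0.0]
[0.0, 0.1, -0.1] [5.3, -0.3, 0.0]
```

View pics/s3.png

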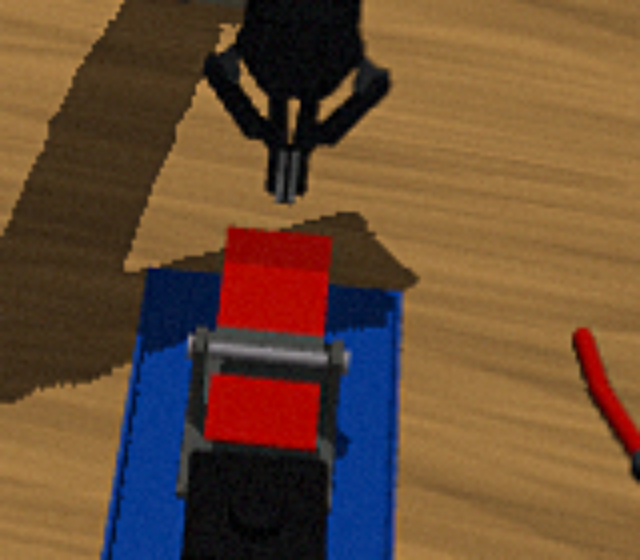

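The tip is centred at (285,200), with the lip edge at (280,230). The gap looks larger than I computed, so I'll check it by depth.

```bash
python3 - <<'E'
from h import *
for n in("scene","top"):
    d=get_image(n);P=(cloud(d)-PV)@T
    img=d["img"].astype(int);R,G,B=img[...,0],img[...,1],img[...,2]
    X,Y,Z=P[...,0],P[...,1],P[...,2]
    lip=(R>70)&(G<50)&(B<50)&(X<0)&(X>-130)&(abs(Y)<45)&(Z>-10)&(Z<45)
    print(n,"lip x/z",[(P[lip&(abs(X-x)<4)].mean(0)).round(1).tolist() for x in(-96,-90,-84,-76,-60,-40,-25)],np.nanmin(X[lip]))
    hand=(R<130)&(abs(R-B)<40)&(X<-70)&(X>-220)&(abs(Y)<18)&(Z>-40)&(Z<90)
    q=P[hand]; print(" hand",len(q),"low z",[q[abs(q[:,2]-z)<5].mean(0).round(1).tolist() for z in(-10,0,10,20,30,40,60)])
E
```

```text
scene lip x/z [[nan, nan, nan], [-87.5, 1.3, 25.0], [-83.1, 2.7, 24.1], [-76.0, -1.6, 16.9], [-60.2, 2.0, 9.1], [-39.9, 0.8, 7.2], [-25.2, 2.4, 5.5]] -89.7155080615099
 hand 196 low z [[nan, nan, nan], [nan, nan, nan], [nan, nan, nan], [nan, nan, nan], [nan, nan, nan], [-107.4, 1.5, 41.8], [-114.9, 0.6, 60.2]]
top lip x/z [[nan, nan, nan], [-88.1, -1.3, 27.9], [-84.1, 0.4, 22.9], [-76.0, 0.4, 13.2], [-60.2, -1.5, 10.3], [-40.2, -3.0, 7.5], [-25.0, 1.6, 6.3]] -90.32675947388451
 hand 58 low z [[nan, nan, nan], [nan, nan, nan], [nan, nan, nan], [-91.5, -11.6, 24.1], [-92.1, -0.5, 28.3], [-112.7, 3.1, 43.3], [-116.6, 1.7, 59.5]]<stdin>:7: RuntimeWarning: Mean of empty slice.
  ret = um.true_divide(
<stdin>:9: RuntimeWarning: Mean of empty slice.
```

```bash
python3 - <<'E'
from h import *
d=get_image("scene");P=(cloud(d)-PV)@T
for r in range(154,182): print(r,[(d["img"][r,c].tolist(),P[r,c].round(0).tolist()) for c in(349,352)])
E
```

```text
154 [([6, 4, 9], [-120.0, -8.0, 82.0]), ([114, 82, 45], [-304.0, 2.0, -69.0])]
155 [([8, 13, 12], [-117.0, -7.0, 80.0]), ([33, 32, 22], [-300.0, 3.0, -69.0])]
156 [([10, 6, 6], [-115.0, -7.0, 78.0]), ([0, 0, 0], [-126.0, 1.0, 71.0])]
157 [([12, 5, 13], [-120.0, -7.0, 71.0]), ([3, 0, 1], [-120.0, 1.0, 72.0])]
158 [([8, 4, 10], [-120.0, -6.0, 68.0]), ([5, 7, 5], [-116.0, 1.0, 72.0])]
159 [([25, 23, 28], [-117.0, -6.0, 67.0]), ([9, 2, 4], [nan, nan, nan])]
160 [([28, 28, 28], [-119.0, -6.0, 62.0]), ([11, 12, 13], [-113.0, 2.0, 68.0])]
161 [([21, 24, 27], [-115.0, -6.0, 62.0]), ([16, 16, 17], [-114.0, 2.0, 64.0])]
162 [([46, 48, 48], [-115.0, -5.0, 58.0]), ([21, 19, 18], [-111.0, 2.0, 62.0])]
163 [([57, 54, 54], [-110.0, -5.0, 59.0]), ([31, 31, 31], [-114.0, 3.0, 56.0])]
164 [([61, 59, 63], [-106.0, -5.0, 58.0]), ([34, 33, 32], [-105.0, 3.0, 61.0])]
165 [([70, 70, 68], [-108.0, -5.0, 54.0]), ([48, 46, 48], [-107.0, 3.0, 56.0])]
166 [([75, 77, 78], [-110.0, -4.0, 49.0]), ([61, 58, 57], [-108.0, 4.0, 51.0])]
167 [([79, 81, 79], [-103.0, -4.0, 51.0]), ([68, 67, 65], [-107.0, 4.0, 48.0])]
16
[... 442 characters left out ...]
.0, -70.0]), ([147, 109, 64], [-219.0, 7.0, -72.0])]
174 [([150, 106, 56], [-215.0, -1.0, -74.0]), ([138, 103, 57], [-209.0, 8.0, -67.0])]
175 [([157, 116, 57], [-207.0, -1.0, -71.0]), ([176, 129, 75], [-206.0, 8.0, -69.0])]
176 [([152, 121, 63], [-203.0, -1.0, -71.0]), ([157, 121, 67], [-204.0, 8.0, -70.0])]
177 [([127, 85, 45], [-196.0, -0.0, -68.0]), ([59, 48, 29], [-194.0, 8.0, -66.0])]
178 [([139, 0, 0], [-82.0, -1.0, 31.0]), ([123, 2, 0], [-82.0, 7.0, 31.0])]
179 [([143, 6, 2], [-83.0, -1.0, 26.0]), ([141, 0, 0], [-86.0, 7.0, 24.0])]
180 [([138, 1, 0], [-83.0, -1.0, 22.0]), ([141, 10, 0], [-81.0, 7.0, 25.0])]
181 [([142, 10, 6], [-83.0, -0.0, 19.0]), ([145, 11, 7], [-80.0, 8.0, 23.0])]
```

The picture and depth agree that the visible fingertip ends at about the TCP, at tray x,z of (-104, 38), and not 25 mm ahead of it. I'll take the tip as the TCP. The lip end is at (-90, 27), as expected. I'll re-check reach.

```bash
sed -i 's/25\*/TL*/g; s/^SGN=1/SGN=1; TL=0/' h.py; sed -i 's/-25\*/-h.TL*/' ik.py; cat > t.py <<'E'
from ik import *
s=h.read_state()
for phi in(66,68,70):
    q=s["qpos"]
    for t in[(-95,0,-5),(-85,0,25),(-70,0,40),(-50,0,55),(0,0,68),(50,0,50),(60,0,5)]:
        q,e=ik(*t,phi,1,q); print(phi,t,q.round(2),round(e,2))
h.plan([(-98,0,-5,68,5)])
E
python3 t.py
```

```text
66 (-95, 0, -5) [ 0.11  0.94 -1.05  2.41  1.9   1.01 -0.68] 0.0
66 (-85, 0, 25) [ 0.14  0.87 -1.08  2.37  1.8   0.95 -0.58] 0.0
66 (-70, 0, 40) [ 0.16  0.84 -1.09  2.33  1.74  0.91 -0.49] 0.0
66 (-50, 0, 55) [ 0.18  0.81 -1.09  2.27  1.68  0.88 -0.39] 0.0
66 (0, 0, 68) [ 0.21  0.82 -1.09  2.14  1.59  0.87 -0.2 ] 0.0
66 (50, 0, 50) [ 0.2   0.89 -1.05  2.03  1.59  0.87 -0.11] 0.0
66 (60, 0, 5) [ 0.18  0.97 -1.01  2.02  1.7   0.87 -0.18] 0.0
68 (-95, 0, -5) [ 0.12  0.93 -1.05  2.38  1.85  0.96 -0.61] 0.0
68 (-85, 0, 25) [ 0.15  0.86 -1.08  2.34  1.74  0.91 -0.51] 0.0
68 (-70, 0, 40) [ 0.17  0.83 -1.08  2.3   1.68  0.88 -0.42] 0.0
68 (-50, 0, 55) [ 0.19  0.81 -1.09  2.24  1.61  0.86 -0.31] 0.0
68 (0, 0, 68) [ 0.22  0.82 -1.09  2.11  1.51  0.86 -0.13] 0.0
68 (50, 0, 50) [ 0.2   0.89 -1.06  2.    1.51  0.87 -0.03] 0.0
68 (60, 0, 5) [ 0.18  0.97 -1.01  1.99  1.63  0.87 -0.11] 0.0
70 (-95, 0, -5) [ 0.13  0.92 -1.05  2.35  1.78  0.92 -0.55] 0.0
70 (-85, 0, 25) [ 0.16  0.85 -1.07  2.31  1.67  0.88 -0.43] 0.0
70 (-70, 0, 40) [ 0.18  0.82 -1.08  2.27  1.61  0.86 -0.34] 0.0
70 (-50, 0, 55) [ 0.2   0.81 -1.09  2.21  1.53  0.85 -0.23] 0.0
70 (0, 0, 68) [ 0.22  0.83 -1.1   2.08  1.45  0.87 -0.06] 0.0
70 (50, 0, 50) [ 0.21  0.9  -1.07  1.96  1.45  0.88  0.04] 0.0
70 (60, 0, 5) [ 0.18  0.97 -1.02  1.96  1.55  0.87 -0.03] 0.0
[0.0, 0.1, -0.1] [8.3, -0.3, 0.0]
[0.0, 0.1, -0.1] [8.3, -0.3, 0.1]
[0.0, 0.1, -0.1] [8.3, -0.3, 0.1]
[0.0, 0.1, -0.1] [8.3, -0.3, 0.1]
[0.0, 0.1, -0.1] [8.3, -0.3, 0.1]
```

Emit:
jog_arm --series '[[[0, 0.3, -0.3], [8.3, -0.3, 0], 1], [[0, 0, 0], [8.3, -0.3, 0], 1], [[0, 0, 0], [8.3, -0.3, 0], 1], [[0, 0, 0], [8.3, -0.3, 0], 1], [[0, 0, 0], [8.3, 0, 0], 1], [[0, 0, 0], [0, 0, 0], 1]]'

```text
clock: 10.98
eef_pos: [465.0, 189.9, 64.4]
tool_rot: [-0.003, 1.186, 0.125]
force: [-0.5, -0.3, 0.6]
width: -0.3
```

```bash
python3 - <<'E'
from h import *
s,p,R=cur(); print(s["clock"],s["qpos"].round(2),s["force"].round(1),tip().round(1),np.degrees((R.inv()*Rg(68)).as_rotvec()).round(1))
plan([(-88,0,-4,68,2),(-72,0,25,68,6)])
E
```

```text
10.975 [ 0.11  0.93 -1.05  2.38  1.84  0.96 -0.61] [-0.5 -0.3  0.6] [-98.3  -0.   -5.6] [0.1 0.  0. ]
[0.1, 0.0, 0.0] [1.2, 0.0, 5.1]
[0.1, 0.0, 0.0] [1.2, 0.0, 5.1]
[-0.0, 0.0, 0.0] [-3.5, -0.0, 4.3]
[-0.0, 0.0, 0.0] [-3.5, -0.0, 4.3]
[-0.0, 0.0, 0.0] [-3.5, -0.0, 4.3]
[-0.0, 0.0, 0.0] [-3.5, -0.0, 4.3]
[-0.0, 0.0, 0.0] [-3.5, -0.0, 4.3]
[-0.0, 0.0, 0.0] [-3.5, -0.0, 4.3]
```

Emit:
jog_arm --series '[[[0, 0, 0], [1, 0, 5], 1], [[0, 0, 0], [1, 0, 5], 1], [[0, 0, 0], [-3.5, 0, 4.3], 1], [[0, 0, 0], [-3.5, 0, 4.3], 1]]'

```text
clock: 11.48
eef_pos: [475.4, 191.6, 75.7]
tool_rot: [-0.0, 1.194, 0.131]
force: [-14.1, -2.5, 5.1]
width: 0.3
```

Emit:
jog_arm --series '[[[0, 0, 0], [-3.5, 0, 4.3], 1], [[0, 0, 0], [-3.5, 0, 4.3], 1], [[0, 0, 0], [-3.5, 0, 4.3], 1], [[0, 0, 0], [-3.5, 0, 4.3], 1]]'

```text
clock: 11.98
eef_pos: [490.4, 193.3, 96.4]
tool_rot: [-0.002, 1.186, 0.126]
force: [-3.2, -0.8, 1.9]
width: 0.3
```

```bash
cat > look.py <<'E'
from h import *
import sys
s,p,R=cur(); print(s["clock"],s["force"].round(1),tip().round(1))
d=get_image("scene"); 
if len(sys.argv)>1: cv2.imwrite("pics/"+sys.argv[1],cv2.resize(d["img"][120:260,280:440,::-1],None,fx=4,fy=4))
P=(cloud(d)-PV)@T; i=d["img"].astype(int); R_,G,B=i[...,0],i[...,1],i[...,2]
X,Y,Z=P[...,0],P[...,1],P[...,2]
for nm,m in(("red",(R_>60)&(G<50)&(B<50)),("green",(G>60)&(R_<60)&(B<80))):
    m=m&(abs(X)<110)&(abs(Y)<40)&(Z>-30)&(Z<110); q=P[m]; q=q[np.hypot(q[:,0],q[:,2])<115]
    if nm=="red": q=q[q[:,2]>-3]
    r=np.hypot(q[:,0],q[:,2]); k=(r>25)&(r<68); print(nm,len(q),"theta",np.median(np.arctan2(q[k,2],-q[k,0])).round(2) if k.any() else None)
E
python3 look.py s4.png; python3 -c "
from h import *
plan([(-56,0,41,68,4),(-34,0,53,68,4)])"
```

```text
11.975 [-3.2 -0.8  1.9] [-72.7   0.1  26.4]
red 797 theta 0.62
green 30 theta None
[0.0, 0.0, -0.0] [-1.7, -0.1, 4.9]
[0.0, 0.0, -0.0] [-1.7, -0.1, 4.9]
[0.0, 0.0, -0.0] [-1.7, -0.1, 4.9]
[0.0, 0.0, -0.0] [-1.7, -0.1, 4.9]
[0.0, 0.0, -0.0] [-0.7, -0.0, 6.2]
[0.0, 0.0, -0.0] [-0.7, -0.0, 6.2]
[0.0, 0.0, -0.0] [-0.7, -0.0, 6.2]
[0.0, 0.0, -0.0] [-0.7, -0.0, 6.2]
```

View pics/s4.png

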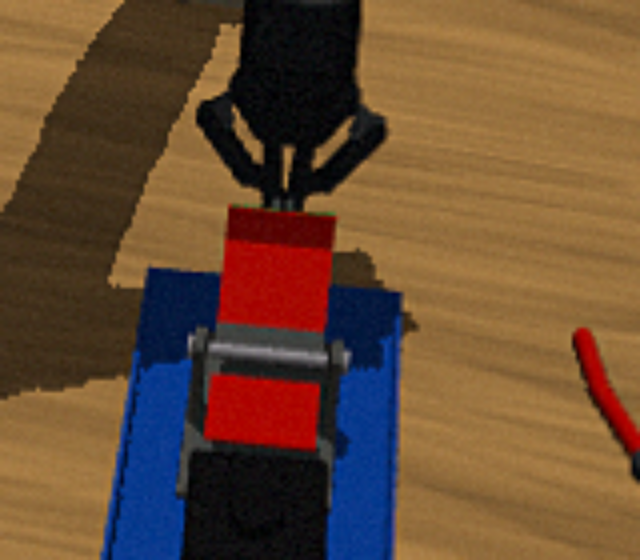

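The paddle is rising on the finger (theta about 0.6, lip at row 205) and the force is back down to 4 N. Continuing the arc.

Emit:
jog_arm --series '[[[0, 0, 0], [-1.7, 0, 4.9], 1], [[0, 0, 0], [-1.7, 0, 4.9], 1], [[0, 0, 0], [-1.7, 0, 4.9], 1], [[0, 0, 0], [-1.7, 0, 4.9], 1]]'

```text
clock: 12.52
eef_pos: [507.1, 195.4, 110.2]
tool_rot: [-0.003, 1.184, 0.125]
force: [-1.5, -0.1, 0.5]
width: 0.1
```

Emit:
jog_arm --series '[[[0, 0, 0], [-0.7, 0, 6.2], 1], [[0, 0, 0], [-0.7, 0, 6.2], 1], [[0, 0, 0], [-0.7, 0, 6.2], 1], [[0, 0, 0], [-0.7, 0, 6.2], 1]]'

```text
clock: 13.02
eef_pos: [528.7, 198.2, 122.0]
tool_rot: [-0.003, 1.185, 0.125]
force: [-0.4, 0.1, -0.9]
width: -0.2
```

```bash
python3 look.py; python3 -c "
from h import *
plan([(-12,0,56,68,4),(13,0,50,68,4)])"
```

```text
13.025 [-0.4  0.1 -0.9] [-34.1   0.1  52. ]
red 642 theta 1.29
green 18 theta None
[0.0, 0.0, 0.0] [1.2, -0.1, 5.2]
[0.0, 0.0, 0.0] [1.2, -0.1, 5.2]
[0.0, 0.0, 0.0] [1.2, -0.1, 5.2]
[0.0, 0.0, 0.0] [1.2, -0.1, 5.2]
[-0.0, -0.0, -0.0] [3.7, 0.0, 5.2]
[-0.0, -0.0, -0.0] [3.7, 0.0, 5.2]
[-0.0, -0.0, -0.0] [3.7, 0.0, 5.2]
[-0.0, -0.0, -0.0] [3.7, 0.0, 5.2]
```

Emit:
jog_arm --series '[[[0, 0, 0], [1.2, 0, 5.2], 1], [[0, 0, 0], [1.2, 0, 5.2], 1], [[0, 0, 0], [1.2, 0, 5.2], 1], [[0, 0, 0], [1.2, 0, 5.2], 1]]'

```text
clock: 13.58
eef_pos: [549.5, 200.9, 125.3]
tool_rot: [-0.003, 1.185, 0.125]
force: [-0.6, -0.4, -0.8]
width: -0.0
```

Emit:
jog_arm --series '[[[0, 0, 0], [3.7, 0, 5.2], 1], [[0, 0, 0], [3.7, 0, 5.2], 1], [[0, 0, 0], [3.7, 0, 5.2], 1], [[0, 0, 0], [3.7, 0, 5.2], 1]]'

```text
clock: 14.08
eef_pos: [574.0, 204.1, 119.1]
tool_rot: [-0.003, 1.185, 0.125]
force: [-1.3, -0.8, -0.3]
width: -0.1
```

```bash
python3 look.py s5.png; python3 -c "
from h import *
plan([(32,0,37,68,4),(44,0,19,68,4)])"
```

```text
14.075 [-1.3 -0.8 -0.3] [11.7  0.3 49.1]
red 148 theta 2.07
green 133 theta -0.14
[0.0, 0.0, 0.0] [4.6, -0.0, 3.4]
[0.0, 0.0, 0.0] [4.6, -0.0, 3.4]
[0.0, 0.0, 0.0] [4.6, -0.0, 3.4]
[0.0, 0.0, 0.0] [4.6, -0.0, 3.4]
[-0.0, -0.0, -0.0] [5.3, -0.0, 1.1]
[-0.0, -0.0, -0.0] [5.3, -0.0, 1.1]
[-0.0, -0.0, -0.0] [5.3, -0.0, 1.1]
[-0.0, -0.0, -0.0] [5.3, -0.0, 1.1]
```

View pics/s5.png

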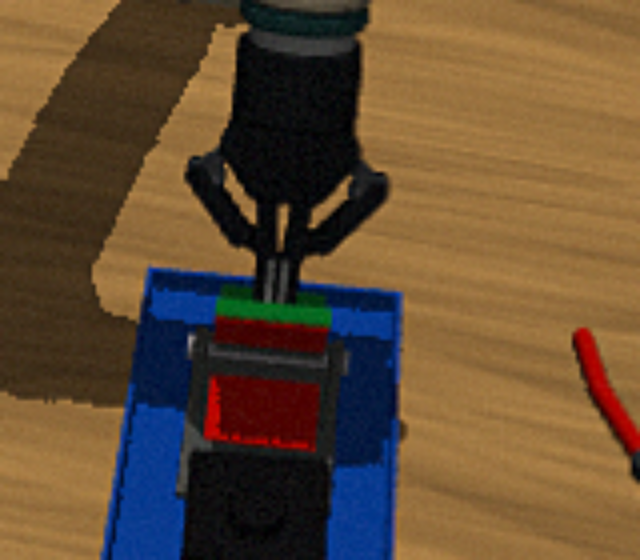

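The paddle is past upright, with the green lip showing at (272,310) and forces of 1–2 N. Next I press it down the other side.

Emit:
jog_arm --series '[[[0, 0, 0], [4.6, 0, 3.4], 1], [[0, 0, 0], [4.6, 0, 3.4], 1], [[0, 0, 0], [4.6, 0, 3.4], 1], [[0, 0, 0], [4.6, 0, 3.4], 1]]'

```text
clock: 14.62
eef_pos: [593.1, 206.5, 107.0]
tool_rot: [-0.003, 1.185, 0.125]
force: [-0.5, 0.1, -0.7]
width: 0.2
```

Emit:
jog_arm --series '[[[0, 0, 0], [5.3, 0, 1.1], 1], [[0, 0, 0], [5.3, 0, 1.1], 1], [[0, 0, 0], [5.3, 0, 1.1], 1], [[0, 0, 0], [5.3, 0, 1.1], 1]]'

```text
clock: 15.12
eef_pos: [605.0, 208.0, 89.0]
tool_rot: [-0.003, 1.185, 0.125]
force: [-1.3, -0.1, -0.5]
width: -0.1
```

```bash
python3 look.py; python3 -c "
from h import *
plan([(54,0,7,68,5)])"
```

```text
15.125 [-1.3 -0.1 -0.5] [42.8  0.4 19. ]
red 3 theta None
green 409 theta 2.74
[0.0, 0.0, 0.0] [2.9, -0.0, 1.2]
[0.0, 0.0, 0.0] [2.9, -0.0, 1.2]
[0.0, 0.0, 0.0] [2.9, -0.0, 1.2]
[0.0, 0.0, 0.0] [2.9, -0.0, 1.2]
[0.0, 0.0, 0.0] [2.9, -0.0, 1.2]
```

Emit:
jog_arm --series '[[[0, 0, 0], [2.9, 0, 1.2], 1], [[0, 0, 0], [2.9, 0, 1.2], 1], [[0, 0, 0], [2.9, 0, 1.2], 1], [[0, 0, 0], [2.9, 0, 1.2], 1], [[0, 0, 0], [0, 0, 0], 1]]'

```text
clock: 15.8
eef_pos: [614.1, 209.2, 80.4]
tool_rot: [-0.002, 1.185, 0.125]
force: [-0.0, 0.5, 0.2]
width: -0.1
```

Emit:
jog_arm --series '[[[0, 0, 0], [1.5, 0, 0], 1], [[0, 0, 0], [1.5, 0, -0.5], 1], [[0, 0, 0], [0, 0, 0], 1], [[0, 0, 0], [0, 0, 0], 1]]'

```text
clock: 16.3
eef_pos: [614.5, 209.2, 77.5]
tool_rot: [-0.003, 1.185, 0.125]
force: [-0.0, 0.6, -0.3]
width: -0.2
```

```bash
python3 look.py
```

```text
16.3 [-0.   0.6 -0.3] [52.4  0.4  7.5]
red 1 theta None
green 326 theta 3.05
```

Emit:
jog_arm --series '[[[0, 0, 0], [0.9, 0, -0.4], 1], [[0, 0, 0], [0.9, 0, -0.4], 1], [[0, 0, 0], [0, 0, 0], 1]]'

```text
clock: 16.73
eef_pos: [614.5, 209.2, 75.5]
tool_rot: [-0.003, 1.185, 0.125]
force: [0.2, -1.0, -0.2]
width: -0.0
```

Emit:
jog_arm --series '[[[0, 0, 0], [0.9, 0, -0.4], 1], [[0, 0, 0], [0, 0, 0], 1], [[0, 0, 0], [0, 0, 0], 1]]'

```text
clock: 17.1
eef_pos: [614.5, 209.3, 74.8]
tool_rot: [-0.003, 1.184, 0.125]
force: [0.4, 0.4, 1.7]
width: 0.0
```

```bash
python3 look.py
```

```text
17.1 [0.4 0.4 1.7] [52.5  0.4  4.8]
red 1 theta None
green 293 theta 3.09
```

Emit:
jog_arm --series '[[[0, 0, 0], [0.9, 0, -0.4], 1], [[0, 0, 0], [0, 0, 0], 1]]'

```text
clock: 17.4
eef_pos: [614.5, 209.4, 73.9]
tool_rot: [-0.003, 1.184, 0.126]
force: [-1.2, -0.2, 2.9]
width: -0.1
```

Emit:
jog_arm --series '[[[0, 0, 0], [0.9, 0, -0.4], 1], [[0, 0, 0], [0, 0, 0], 1]]'

```text
clock: 17.65
eef_pos: [614.6, 209.4, 73.1]
tool_rot: [-0.003, 1.184, 0.125]
force: [-1.3, -0.8, 5.9]
width: 0.1
```

```bash
python3 look.py
```

```text
17.65 [-1.3 -0.8  5.9] [52.6  0.5  3.1]
red 0 theta None
green 277 theta -0.44
```

The force now rises by about 3 N per mm, so the paddle is on its springy stop. I'll retract along the tool.

Emit:
jog_arm --series '[[[0, 0, 0], [-5, 0, 0], 1], [[0, 0, 0], [-15, 0, 0], 1], [[0, 0, 0], [-25, 0, 0], 1], [[0, 0, 0], [-30, 0, 0], 1], [[0, 0, 0], [-30, 0, 0], 1], [[0, 0, 0], [-15, 0, -20], 1], [[0, 0, 0], [0, 0, -20], 1], [[0, 0, 0], [0, 0, 0], 1]]'

```text
clock: 18.7
eef_pos: [531.0, 198.4, 168.7]
tool_rot: [-0.007, 1.186, 0.124]
force: [-0.1, -0.1, 0.0]
width: 0.1
```

```bash
python3 look.py; python3 - <<'E'
from h import *
a=[]
for n in("scene","top"):
    d=get_image(n); a.append(cv2.resize(d["img"][120:310,100:480,::-1],None,fx=1.5,fy=1.5))
    P=(cloud(d)-PV)@T; i=d["img"].astype(int); X,Y,Z=P[...,0],P[...,1],P[...,2]
    g=(i[...,1]>60)&(i[...,0]<60)&(i[...,2]<80)&(abs(Y)<38)&(abs(X)<110)&(Z>-30)&(Z<60)
    print(n,[P[g&(abs(X-x)<6)][:,2].mean().round(1) for x in(25,35,45,55,65,72)])
cv2.imwrite("pics/s6.png",np.vstack(a))
E
```

```text
18.7 [-0.1 -0.1  0. ] [-31.7   0.1  98.7]
red 0 theta None
green 611 theta 3.07
scene [np.float64(2.7), np.float64(2.6), np.float64(2.6), np.float64(2.5), np.float64(2.5), np.float64(2.3)]
top [np.float64(4.2), np.float64(3.7), np.float64(3.1), np.float64(3.4), np.float64(3.1), np.float64(2.9)]
```

View pics/s6.png

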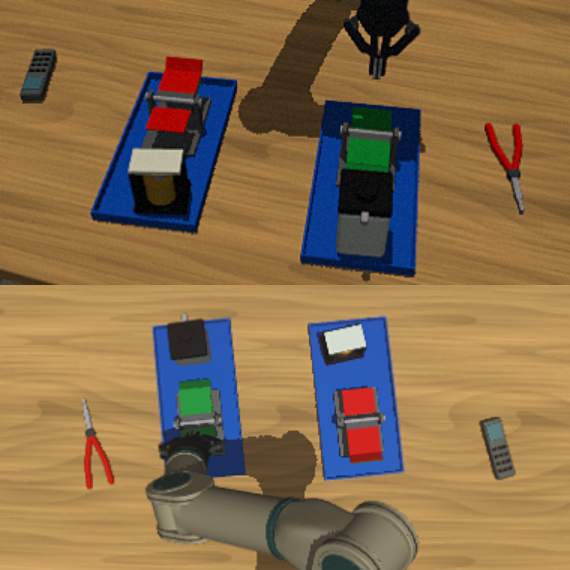

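The carafe marker lies flat and green at (368,150). The brewer marker is still red, nothing else has moved and the hand is clear.

```bash
python3 -c "
from cell import *
print(finish_job())"
```

```text
the job is handed in; nothing more can be done
None
```

The carafe's marker is flipped: I pushed it over its pivot with the closed fingertips, and it now lies flat on the far side showing green. I handed the job in at about 19 s.

- **Last checks:** in the scene view, the paddle's top face reads 2.3–2.7 mm above the axis along its length, against 2.5 mm for dead flat. The top view reads about 1 mm higher (2.9–4.2 mm), within the camera's calibration. The hand's tip is about 100 mm above the axis with no force on it. The brewer's marker still shows red, and the carafe, brew unit, phone and pliers look unmoved.
- **Forces:** the highest push I read was about 15 N, briefly, at first contact under the lip. It was about 1–4 N during the flip and about 6 N in the final press onto the springy plate.
- **What disagreed:** the visible fingertips ended at about the reported TCP, not 25 mm ahead of it, so I went by the camera.
- **What failed first:** the arm could not reach the 45° tilt I tried at first. One attempt drifted off target over the paddle without touching it, so I used 68° below horizontal instead.

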